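# Free the stuck tray shuttle and run it home

### The arm

A 6-joint arm with a two-finger parallel gripper is mounted at the origin on the work surface. World frame = base frame: x ahead of the robot, y to its left, z up, the work surface at z = 0. Lengths are in m, angles in rad, forces in N, time in s.
With the tool pointing down it reaches from about 0.4 to 0.825 m from the base axis. Payload 7 kg.
Tool frame: the origin (TCP) lies midway between the tips of the shut fingers; the grasp point (between the pads) lies hold_point_z behind it (hold_point_z is the distance from the TCP to the grasp point, in m); z points along the fingers, y is the line along which they close (so a half turn about z gives the same grasp; the last joint's range is limited). The gripper opens to 88 mm and grips with 3 to 60 N. Pads are 19 mm wide; open, the fingers measure 130 mm over their backs; the gripper's body (78 mm by 193 mm) begins 47 mm behind the grasp point.
Start: joints at [-0.864, 0.359, 0.012, 0, -1.224, -0.288], TCP at [0.274, -0.617, 0.227] pointing down, gripper open.
Joint ranges: [-3.07, 3.07], [-1.43, 2.12], [-1.02, 1.25], [-3.03, 1.67], [-3.05, -0], [-3.03, 3.03]. Speed limits (rad/s): [2.39, 2.39, 3.01, 3.14, 3.14, 3.14].

### API

Orientations are given as [roll, pitch, yaw] about the fixed x, y, z axes, in that order (R = Rz(yaw) Ry(pitch) Rx(roll)).
In Python, from station import * gives the robot as it stands.
- The arm moves only by the tool apply_moves, never from a script. Its argument "steps" is a list of rows, each an object with "translation": the shift along the world's x, y, z scaled (see below), a list of three; "rotation": the turn, a rotation vector about the world's x, y, z scaled (see below), a list of three. A call has exactly 10 rows; each row is the pose to reach, as a shift and turn from the pose commanded when the call began; what a row does not reach only later rows make up. The controller multiplies each number of a shift by 250 mm and each number of a turn by 30 degrees. A row lasts 1/12 s, in which the tool goes at most 41.7 mm and 7.16 degrees, less where a joint would pass 70% of its speed; a pose out of reach is approached as far as the arm can. A call with a number of a shift or a turn outside -1 to 1 is refused whole. A call with a gripper value outside its range is refused whole. "jaw" is the closure, from -1 (fully open) to 1 (shut), so that 0 is half open, set as the call begins (left out, the last holds). The fingers move at their own pace and stop on an object; "newtons" is the grip in N (left out, the last holds). Time passes only in rows, so rows that repeat a pose let the fingers close, or fill a call up. It gives the time, the measured TCP pose, the force, the opening and the grip force at its end, in the units of the state.
- get_state(): the state, without advancing time (a new reading comes with each control period).
- grab_frame(name): name is "side" or "top" or "wrist"; returns the picture (400x640x3 uint8, blue, green, red); there is no depth.
- camera_model(name): a dict with "fx", "fy", "cx", "cy" (pixels), "k1" (the pictures are not rectified: a ray, as slopes to the right and down, at radius r is drawn at 1 + k1 r^2 times it, then the intrinsics apply), "xyz" and "rotation" of the camera in the world. Camera axes: x right, y down, z forward; pixel columns grow to the right and rows downward; lengths in m; the calibration is good to about 2 mm. A picture is of the moment at which its call begins: read the wrist's pose just before it. camera_model takes no time and is no camera call; for the wrist camera it gives the pose at the moment of the call.
- job_done(): hands the job in; it is judged then, once.
The state is a dict: "t": time; "q": joint angles; "qd": joint speeds; "joint_efforts": joint torques, N m; "eef_pos": TCP position; "ee_rot": TCP orientation; "force": force on the tool from outside, world axes, zero at the start; "moment": the same for the moment, N m; "width": finger opening in m; "gripper_force": force on a finger pad.
Only numpy, scipy, OpenCV 4.12 (cv2) and the standard library are available. Lean on these libraries where they do the work, as an engineer would, in place of code of your own. Each camera call takes 0.05 s, during which the arm holds its last target. There are 200 camera calls.

### The job

The tray carriage of the seeding shuttle is stuck on its rail with dried peat. Push it by its upright handle until it breaks free, run it on under control towards the green hood until it presses firmly but gently against the rubber end stop hidden inside (no ramming), and let go so that it stays resting against the stop. Then swing the lock lever on top of the hood fully over, away from the carriage, leaving the other things on the bench alone.

Things in the scene. Friction and masses are not known exactly. Their poses are not given: they have to be found in the camera images.
- rail: Fixed shuttle base: aluminium plate 455 x 120 x 12 mm with two steel rods along it, a low green plate at its start. Origin on the bench under the middle of the carriage's starting place; x = direction of travel, towards the hood; z up. The plate runs from x = -110 to +345 mm. Its place and yaw vary.
- carriage: Dark steel deck 150 x 110 mm, top 54 mm above the bench, about 0.7 kg, slides along the rail's x only with about 3 N of steady drag. Origin at bench level under its middle, at first at the rail's origin, same axes. Fixed on it a black 3 x 3 plug tray, top 92 mm above the bench. STUCK: in the first 40 mm of travel it catches, needs up to 20 N, and may jump 10 mm as it frees.
- handle_grip (a point): Point to grip on the carriage's handle: a plain upright steel post 18 mm in diameter at the rear of the deck (55 mm behind the carriage's origin), rising to 150 mm above the bench. The point is on the post's axis, 135 mm above the bench. Clear all round at that height.
- tongue_tip (a point): Front end of the flat steel tongue, 30 mm wide, 12 mm thick, that reaches 155 mm ahead of the carriage's origin, 48 mm above the bench, and enters the hood's slot. Past 40 mm of travel the carriage runs freely until this tip meets the hidden stop, anywhere from 85 to 145 mm of travel.
- hood: Fixed green sheet-metal housing, x = 225 to 345 mm of the rail, 110 mm wide, top 88 mm above the bench, slotted for the tongue. The end stop inside is unseen and differs every time: a rubber buffer, about 4 N per mm, damaged above 22 N; let go, the carriage stays against it by its drag. Origin and axes as the rail's.
- lock (a joint): Angle of the lock lever: 0 = leaning towards the carriage (start), 1.0 rad = fully over, leaning away from the carriage. Turns easily (under 2 N at the ball) and stays where it is left.
- lock_tip (a point): Centre of the black ball, 26 mm in diameter, on the lock lever, a 10 mm rod 80 mm long from pivot to ball centre. Pivot over the hood's middle, 110 mm above the bench, at 285 mm on the rail's x. At the start the ball is 38 mm nearer the carriage than the pivot, 180 mm above the bench; it swings along the rail's x over the top to 38 mm beyond the pivot.
- pot: open terracotta pot, 76 mm across, 70 mm high; loose, not part of the job, to be left where it is; origin under its middle
- seed_jar: clear lidded seed jar, 56 mm across, 75 mm high; loose, not part of the job, to be left where it is; origin under its middle
- brush: bench brush lying down, 170 mm long; loose, not part of the job, to be left where it is; origin under its middle
- mist_bottle: white bottle, 66 mm across, 170 mm high; loose, not part of the job, to be left where it is; origin under its middle
- label_bin: grey open bin, 90 x 110 x 50 mm; loose, not part of the job, to be left where it is; origin under its middle
- cell_strip: black strip of three plug cells, 150 x 50 x 47 mm; loose, not part of the job, to be left where it is; origin under its middle
- seed_cup: white bowl, 64 mm across, 45 mm high; loose, not part of the job, to be left where it is; origin under its middle

How it is judged:
By the outcome, as a careful person would: the job done as asked, in the order asked, and still so for the second after the job is handed in, with the robot touching nothing.
It also fails if it takes over 54 s, if anything falls off the work surface, if the arm or the gripper's body presses on something with over 40 N, if the wrist force passes 120 N, or if a joint passes its speed limit or range.

## Working session

There is one attempt and no reset: what is moved stays moved. The work goes in short steps, Python scripts to look and compute and a tool call to move; the robot and the scene stay as the last step left them, time stands still between calls to the robot, and variables do not carry over. Pictures are saved under pics/ and viewed, at most 10 in all, crops included, and the job is handed in when it is done.

Besides the shell and the picture viewer there is one more tool, called after ">>>" by a JSON object that holds its "op" and its "data". apply_moves: Moves the arm, as the interface text tells. Shifts and turns lie within -1 to 1; 1 stands for 250 mm of shift or 30 degrees of turn. Its arguments: {"type":"object","properties":{"steps":{"type":"array"},"jaw":{"type":"number"},"newtons":{"type":"number"}},"required":["steps"]}

```bash
mkdir -p pics; ls; python3 - <<'E'
from station import *
import cv2
for n in("top","side"):
    cv2.imwrite(f"pics/{n}0.png",grab_frame(n)); print(n,camera_model(n))
s=get_state(); print(s)
E
```

```text
pics
top {'fx': 381.5008159389627, 'fy': 381.5008159389627, 'cx': 321.511291960762, 'cy': 195.37107794926868, 'k1': 0.00764705963780831, 'xyz': array([0.37609153, 0.05163683, 1.16542007]), 'rotation': array([-2.96454078, -0.03290563, -1.57429309])}
side {'fx': 362.007334428975, 'fy': 362.007334428975, 'cx': 310.19462025891215, 'cy': 194.5666398587889, 'k1': -0.01190596653013554, 'xyz': array([0.09346577, 0.68373231, 0.6009041 ]), 'rotation': array([-2.10908975, -0.01682969, -2.50562978])}
{'t': 0.1, 'q': array([-8.63899056e-01,  3.59299042e-01,  1.11570739e-02, -3.17396165e-04,
       -1.22408941e+00, -2.88094080e-01]), 'qd': array([ 0.00010977, -0.00222223,  0.00184988,  0.00167123,  0.00105346,
        0.0005003 ]), 'joint_efforts': array([-1.53710178e-03, -5.84163988e+01,  2.93750471e+01,  7.01545134e+00,
        1.01337489e-02, -4.21805601e-05]), 'eef_pos': array([ 0.27429966, -0.6162788 ,  0.22572814]), 'ee_rot': array([ 3.14013195e+00, -1.21681249e-04, -2.72289744e+00]), 'force': array([ 0.06651172, -0.7246899 , -0.50217302]), 'moment': array([ 0.04867457, -0.01710519, -0.02403036]), 'gripper_force': 0.0, 'width': 0.08737666885716354}
```

View pics/top0.png

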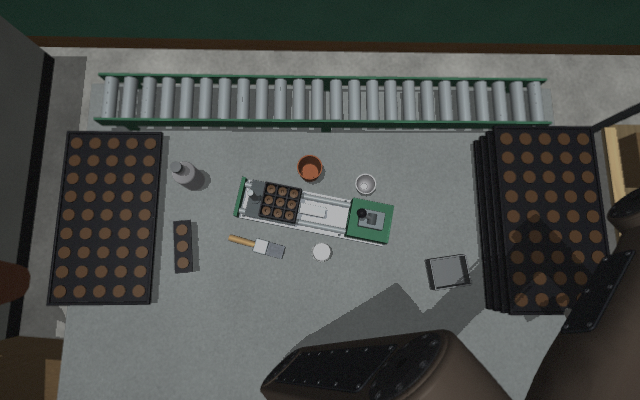

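View pics/side0.png

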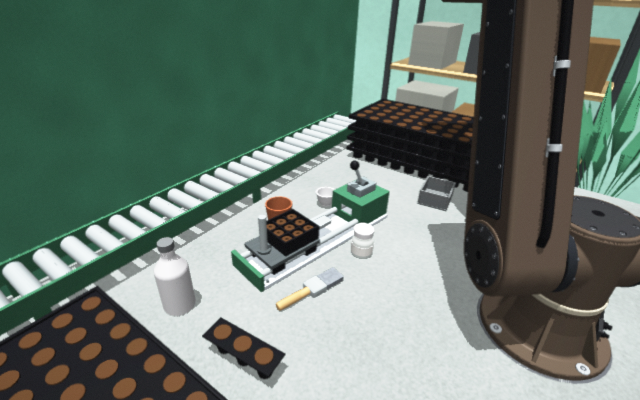

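The top view shows the carriage at about (275,202) with its post near (253,197), the hood at (370,221) and the ball at (362,213). The side view shows the post top at (263,218) and the ball at (354,165). Next I'll zoom in on both.

```bash
cat > h.py <<'E'
import numpy as np, cv2
from scipy.spatial.transform import Rotation as R
def ray(c,u,v):
    d=np.array([(u-c['cx'])/c['fx'],(v-c['cy'])/c['fy']]);p=d.copy()
    for _ in range(8): p=d/(1+c['k1']*(p@p))
    return R.from_euler('xyz',c['rotation']).as_matrix()@np.r_[p,1]
def plane(c,u,v,z):
    r=ray(c,u,v);return c['xyz']+r*(z-c['xyz'][2])/r[2]
def tri(obs):
    A=np.zeros((3,3));b=np.zeros(3)
    for c,u,v in obs:
        r=ray(c,u,v);r/=np.linalg.norm(r);P=np.eye(3)-np.outer(r,r);A+=P;b+=P@c['xyz']
    x=np.linalg.solve(A,b)
    return x,[np.linalg.norm((np.eye(3)-np.outer(r,r)/(r@r))@(x-c['xyz'])) for c,r in [(c,ray(c,u,v)) for c,u,v in obs]]
def proj(c,p):
    q=R.from_euler('xyz',c['rotation']).as_matrix().T@(np.array(p)-c['xyz']);s=q[:2]/q[2];s=s*(1+c['k1']*(s@s))
    return np.array([c['cx']+c['fx']*s[0],c['cy']+c['fy']*s[1]])
E
python3 - <<'E'
import cv2,numpy as np
t=cv2.imread('pics/top0.png')[165:255,225:405];s=cv2.imread('pics/side0.png')[150:300,220:400]
a=cv2.resize(t,None,fx=4.4,fy=4.4,interpolation=cv2.INTER_CUBIC)[:, :792]
cv2.imwrite('pics/c1.png',a);cv2.imwrite('pics/c2.png',cv2.resize(s,None,fx=4,fy=4,interpolation=cv2.INTER_CUBIC))
E
```

```text
(no output)
```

View pics/c1.png

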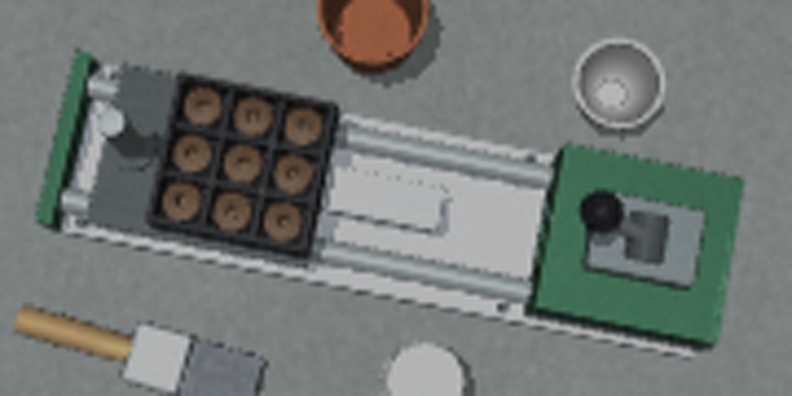

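View pics/c2.png

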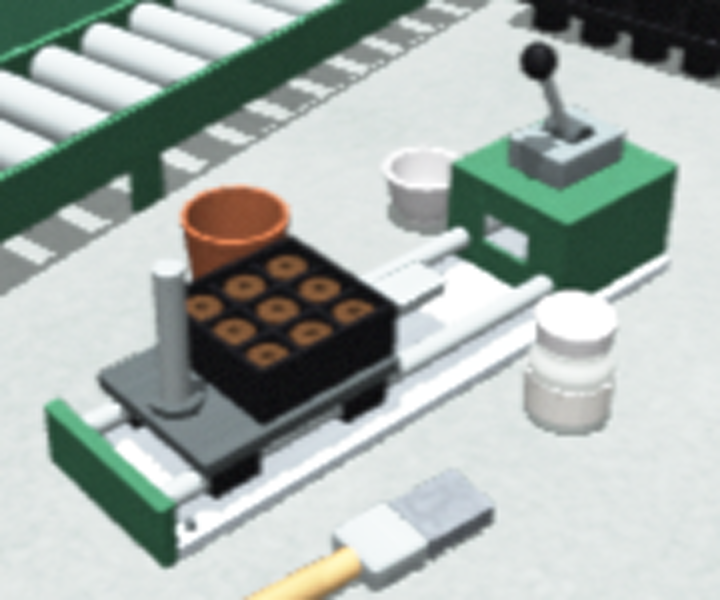

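Top crop: post top at (111,122), ball at (602,212), hood top corners at (562,147), (743,180), (712,347) and (530,313). Side crop: post top at (171,268), ball at (538,61).

```bash
cat >m.py <<'E'
from h import *
from station import camera_model
T=camera_model('top');S=camera_model('side')
ct=lambda x,y:(T,225+x/4.4-.4,165+y/4.4-.4); cs=lambda x,y:(S,220+x/4-.4,150+y/4-.4)
print('post',tri([ct(111,122),cs(171,268)]));print('ball',tri([ct(602,212),cs(538,61)]))
h=np.array([plane(*ct(*p),.088) for p in[(562,147),(743,180),(712,347),(530,313)]]);
t=np.array([plane(*ct(*p),.092) for p in[(182,75),(338,108),(308,255),(150,222)]])
a=lambda d:np.degrees(np.arctan2(d[1],d[0]))
for q in(h,t):
    d=q[1]-q[0]+q[2]-q[3]; print(q.mean(0),np.linalg.norm(d)/2,a(d),a(q[0]-q[3]+q[1]-q[2])-90)
print('tray-hood',a(h.mean(0)-t.mean(0)),np.linalg.norm((h.mean(0)-t.mean(0))[:2]))
E
python3 m.py
```

```text
post (array([0.56544608, 0.21052034, 0.14799045]), [np.float64(0.0006538575256089948), np.float64(0.0006538575256089892)])
ball (array([ 0.50713041, -0.08557156,  0.17838672]), [np.float64(0.0005506173832226861), np.float64(0.0005506173832227307)])
[ 0.49644383 -0.12057824  0.088     ] 0.11945009142793504 -100.48215097879692 -102.13948878698503
[0.54882793 0.13312189 0.092     ] 0.10359062632740713 -101.91987444460288 -100.86508822450489
tray-hood -101.66650260148327 0.25905183558543765
```

```bash
python3 -c "
import station
print([ (n,getattr(station,n)) for n in dir(station) if not n.startswith('_')])"
```

```text
[('Unreachable', <class 'station.Unreachable'>), ('camera_model', <function make.<locals>.<lambda> at 0x7f8053554680>), ('get_state', <function make.<locals>.<lambda> at 0x7f80535545e0>), ('grab_frame', <function make.<locals>.drawn_camera at 0x7f80535540e0>), ('hold_point_z', 0.0188), ('job_done', <function connect.<locals>.done at 0x7f80539d77e0>)]
```

>>> {"op": "apply_moves", "data": {"steps": [{"translation":[0.03,0.1,0.02],"rotation":[0,0,-0.06]},{"translation":[0.06,0.2,0.04],"rotation":[0,0,-0.12]},{"translation":[0.09,0.3,0.06],"rotation":[0,0,-0.18]},{"translation":[0.12,0.4,0.08],"rotation":[0,0,-0.24]},{"translation":[0.15,0.5,0.1],"rotation":[0,0,-0.3]},{"translation":[0.18,0.6,0.12],"rotation":[0,0,-0.36]},{"translation":[0.22,0.7,0.14],"rotation":[0,0,-0.42]},{"translation":[0.26,0.8,0.16],"rotation":[0,0,-0.48]},{"translation":[0.3,0.9,0.18],"rotation":[0,0,-0.54]},{"translation":[0.34,1.0,0.2],"rotation":[0,0,-0.59]}], "jaw": -1}}

```text
t: 0.93
eef_pos: [0.3595, -0.3653, 0.2765]
ee_rot: [3.141, -0.0, -3.034]
force: [0.6, 0.4, 0.1]
width: 0.0876
gripper_force: 0.0
```

>>> {"op": "apply_moves", "data": {"steps": [{"translation":[0.03,0.1,0],"rotation":[0,0,-0.06]},{"translation":[0.06,0.2,0],"rotation":[0,0,-0.12]},{"translation":[0.09,0.3,0],"rotation":[0,0,-0.18]},{"translation":[0.12,0.4,0],"rotation":[0,0,-0.24]},{"translation":[0.15,0.5,0],"rotation":[0,0,-0.3]},{"translation":[0.18,0.6,0],"rotation":[0,0,-0.36]},{"translation":[0.22,0.7,0],"rotation":[0,0,-0.42]},{"translation":[0.26,0.8,0],"rotation":[0,0,-0.48]},{"translation":[0.3,0.9,0],"rotation":[0,0,-0.54]},{"translation":[0.34,1.0,0],"rotation":[0,0,-0.59]}]}}

```text
t: 1.77
eef_pos: [0.4445, -0.1153, 0.2765]
ee_rot: [3.141, -0.0, 2.941]
force: [0.9, -0.7, 0.3]
width: 0.0876
gripper_force: 0.0
```

>>> {"op": "apply_moves", "data": {"steps": [{"translation":[0.03,0.1,0],"rotation":[0,0,0]},{"translation":[0.06,0.2,0],"rotation":[0,0,0]},{"translation":[0.09,0.3,0],"rotation":[0,0,0]},{"translation":[0.12,0.4,0],"rotation":[0,0,0]},{"translation":[0.15,0.5,0],"rotation":[0,0,0]},{"translation":[0.18,0.6,0],"rotation":[0,0,0]},{"translation":[0.22,0.7,0],"rotation":[0,0,0]},{"translation":[0.26,0.8,0],"rotation":[0,0,0]},{"translation":[0.3,0.9,0],"rotation":[0,0,0]},{"translation":[0.34,1.0,0],"rotation":[0,0,0]}]}}

```text
t: 2.6
eef_pos: [0.5295, 0.1346, 0.2763]
ee_rot: [-3.141, -0.0, 2.943]
force: [0.3, -0.8, 1.2]
width: 0.0877
gripper_force: 0.0
```

```bash
python3 - <<'E'
from station import *
from h import *
c=camera_model('wrist'); f=grab_frame('wrist'); cv2.imwrite('pics/w1.png',f)
print(c); print(proj(c,[.5654,.2105,.148]), proj(c,[.507,-.0856,.178]))
np.save('w1.npy',c,allow_pickle=True)
E
```

```text
{'fx': 344.7496584744427, 'fy': 344.7496584744427, 'cx': 318.24021485075906, 'cy': 194.82900459550163, 'k1': 0.016458001038838824, 'xyz': array([0.46641891, 0.14806332, 0.43353158]), 'rotation': array([ 2.89534326e+00, -9.78757279e-05,  1.37167815e+00])}
[411.91488373 209.34672409] [ 31.5184614  222.22366416]
```

View pics/w1.png

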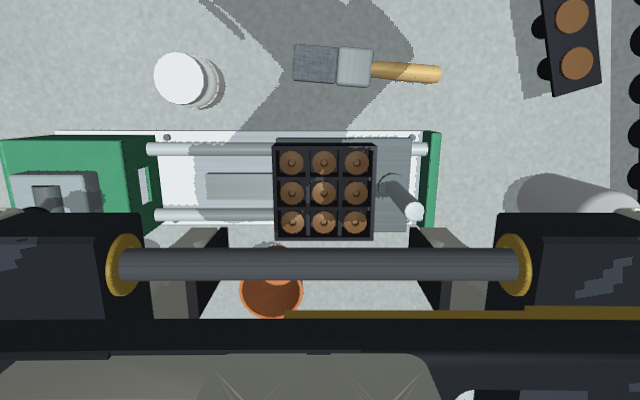

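The post top is at (414,212) against a predicted (412,209). That agrees to about 2 mm, and the rods run parallel to the image rows, so the yaw is right.

>>> {"op": "apply_moves", "data": {"steps": [{"translation":[0.05,0.1,0],"rotation":[0,0,0]},{"translation":[0.1,0.2,0],"rotation":[0,0,0]},{"translation":[0.15,0.306,0],"rotation":[0,0,0]},{"translation":[0.15,0.306,-0.1],"rotation":[0,0,0]},{"translation":[0.15,0.306,-0.22],"rotation":[0,0,0]},{"translation":[0.15,0.306,-0.34],"rotation":[0,0,0]},{"translation":[0.15,0.306,-0.46],"rotation":[0,0,0]},{"translation":[0.15,0.306,-0.56],"rotation":[0,0,0]},{"translation":[0.15,0.306,-0.64],"rotation":[0,0,0]},{"translation":[0.15,0.306,-0.64],"rotation":[0,0,0]}]}}

```text
t: 3.48
eef_pos: [0.5642, 0.2082, 0.1117]
ee_rot: [-3.136, -0.006, 2.942]
force: [-0.1, -0.2, -1.2]
width: 0.0879
gripper_force: 0.0
```

>>> {"op": "apply_moves", "data": {"steps": [{"translation":[0,0,0],"rotation":[0,0,0]},{"translation":[0,0,0],"rotation":[0,0,0]},{"translation":[0,0,0],"rotation":[0,0,0]},{"translation":[0,0,0],"rotation":[0,0,0]},{"translation":[0,0,0],"rotation":[0,0,0]},{"translation":[0,0,0],"rotation":[0,0,0]},{"translation":[0,0,0],"rotation":[0,0,0]},{"translation":[0,0,0],"rotation":[0,0,0]},{"translation":[0,0,0],"rotation":[0,0,0]},{"translation":[0,0,0],"rotation":[0,0,0]}], "jaw": 1, "newtons": 40}}

```text
t: 4.32
eef_pos: [0.567, 0.2099, 0.1166]
ee_rot: [-3.142, -0.0, 2.943]
force: [-0.3, 0.1, -0.5]
width: 0.0266
gripper_force: 0.0
```

>>> {"op": "apply_moves", "data": {"steps": [{"translation":[0,0,0],"rotation":[0,0,0]},{"translation":[0,0,0],"rotation":[0,0,0]},{"translation":[0,0,0],"rotation":[0,0,0]},{"translation":[0,0,0],"rotation":[0,0,0]},{"translation":[0,0,0],"rotation":[0,0,0]},{"translation":[0,0,0],"rotation":[0,0,0]},{"translation":[-0.001,-0.006,0],"rotation":[0,0,0]},{"translation":[-0.002,-0.012,0],"rotation":[0,0,0]},{"translation":[-0.003,-0.016,0],"rotation":[0,0,0]},{"translation":[-0.004,-0.02,0],"rotation":[0,0,0]}]}}

```text
t: 5.15
eef_pos: [0.566, 0.2048, 0.1165]
ee_rot: [3.141, 0.0, 2.943]
force: [0.6, 3.4, -1.9]
width: 0.0173
gripper_force: 40.0
```

>>> {"op": "apply_moves", "data": {"steps": [{"translation":[-0.001,-0.006,0],"rotation":[0,0,0]},{"translation":[-0.002,-0.012,0],"rotation":[0,0,0]},{"translation":[-0.004,-0.018,0],"rotation":[0,0,0]},{"translation":[-0.005,-0.024,0],"rotation":[0,0,0]},{"translation":[-0.006,-0.03,0],"rotation":[0,0,0]},{"translation":[-0.007,-0.036,0],"rotation":[0,0,0]},{"translation":[-0.008,-0.042,0],"rotation":[0,0,0]},{"translation":[-0.01,-0.048,0],"rotation":[0,0,0]},{"translation":[-0.011,-0.054,0],"rotation":[0,0,0]},{"translation":[-0.012,-0.06,0],"rotation":[0,0,0]}]}}

```text
t: 5.98
eef_pos: [0.5632, 0.1908, 0.1165]
ee_rot: [3.14, 0.0, 2.943]
force: [-0.4, 4.2, -1.6]
width: 0.0172
gripper_force: 40.0
```

>>> {"op": "apply_moves", "data": {"steps": [{"translation":[-0.001,-0.006,0],"rotation":[0,0,0]},{"translation":[-0.002,-0.012,0],"rotation":[0,0,0]},{"translation":[-0.004,-0.018,0],"rotation":[0,0,0]},{"translation":[-0.005,-0.024,0],"rotation":[0,0,0]},{"translation":[-0.006,-0.03,0],"rotation":[0,0,0]},{"translation":[-0.007,-0.036,0],"rotation":[0,0,0]},{"translation":[-0.008,-0.042,0],"rotation":[0,0,0]},{"translation":[-0.01,-0.048,0],"rotation":[0,0,0]},{"translation":[-0.011,-0.054,0],"rotation":[0,0,0]},{"translation":[-0.012,-0.06,0],"rotation":[0,0,0]}]}}

```text
t: 6.82
eef_pos: [0.5599, 0.1747, 0.1166]
ee_rot: [-3.142, -0.0, 2.942]
force: [-0.2, 2.8, -1.2]
width: 0.0173
gripper_force: 40.0
```

>>> {"op": "apply_moves", "data": {"steps": [{"translation":[-0.001,-0.006,0],"rotation":[0,0,0]},{"translation":[-0.002,-0.012,0],"rotation":[0,0,0]},{"translation":[-0.004,-0.018,0],"rotation":[0,0,0]},{"translation":[-0.005,-0.024,0],"rotation":[0,0,0]},{"translation":[-0.006,-0.03,0],"rotation":[0,0,0]},{"translation":[-0.007,-0.036,0],"rotation":[0,0,0]},{"translation":[-0.008,-0.042,0],"rotation":[0,0,0]},{"translation":[-0.01,-0.048,0],"rotation":[0,0,0]},{"translation":[-0.011,-0.054,0],"rotation":[0,0,0]},{"translation":[-0.012,-0.06,0],"rotation":[0,0,0]}]}}

```text
t: 7.65
eef_pos: [0.5569, 0.1597, 0.1165]
ee_rot: [-3.142, -0.0, 2.943]
force: [-1.3, 3.9, -1.7]
width: 0.0171
gripper_force: 40.0
```

>>> {"op": "apply_moves", "data": {"steps": [{"translation":[-0.002,-0.011,0],"rotation":[0,0,0]},{"translation":[-0.004,-0.022,0],"rotation":[0,0,0]},{"translation":[-0.006,-0.033,0],"rotation":[0,0,0]},{"translation":[-0.008,-0.044,0],"rotation":[0,0,0]},{"translation":[-0.011,-0.055,0],"rotation":[0,0,0]},{"translation":[-0.013,-0.066,0],"rotation":[0,0,0]},{"translation":[-0.015,-0.077,0],"rotation":[0,0,0]},{"translation":[-0.018,-0.088,0],"rotation":[0,0,0]},{"translation":[-0.02,-0.099,0],"rotation":[0,0,0]},{"translation":[-0.022,-0.11,0],"rotation":[0,0,0]}]}}

```text
t: 8.48
eef_pos: [0.5514, 0.1321, 0.1165]
ee_rot: [-3.142, -0.0, 2.943]
force: [-2.3, 5.0, -2.0]
width: 0.0172
gripper_force: 40.0
```

>>> {"op": "apply_moves", "data": {"steps": [{"translation":[0,-0.002,0],"rotation":[0,0,0]},{"translation":[0,-0.003,0],"rotation":[0,0,0]},{"translation":[-0.001,-0.005,0],"rotation":[0,0,0]},{"translation":[-0.001,-0.006,0],"rotation":[0,0,0]},{"translation":[-0.001,-0.007,0],"rotation":[0,0,0]},{"translation":[-0.002,-0.009,0],"rotation":[0,0,0]},{"translation":[-0.002,-0.01,0],"rotation":[0,0,0]},{"translation":[-0.002,-0.012,0],"rotation":[0,0,0]},{"translation":[-0.003,-0.014,0],"rotation":[0,0,0]},{"translation":[-0.003,-0.014,0],"rotation":[0,0,0]}]}}

```text
t: 9.32
eef_pos: [0.5507, 0.1288, 0.1165]
ee_rot: [-3.141, -0.0, 2.943]
force: [-1.6, 3.8, -2.0]
width: 0.0174
gripper_force: 40.0
```

>>> {"op": "apply_moves", "data": {"steps": [{"translation":[0,-0.002,0],"rotation":[0,0,0]},{"translation":[-0.001,-0.003,0],"rotation":[0,0,0]},{"translation":[-0.001,-0.005,0],"rotation":[0,0,0]},{"translation":[-0.002,-0.006,0],"rotation":[0,0,0]},{"translation":[-0.002,-0.008,0],"rotation":[0,0,0]},{"translation":[-0.003,-0.009,0],"rotation":[0,0,0]},{"translation":[-0.003,-0.011,0],"rotation":[0,0,0]},{"translation":[-0.004,-0.012,0],"rotation":[0,0,0]},{"translation":[-0.004,-0.014,0],"rotation":[0,0,0]},{"translation":[-0.004,-0.014,0],"rotation":[0,0,0]}]}}

```text
t: 10.15
eef_pos: [0.5499, 0.1253, 0.1166]
ee_rot: [3.142, 0.0, 2.943]
force: [2.3, 3.1, -5.4]
width: 0.017
gripper_force: 40.0
```

>>> {"op": "apply_moves", "data": {"steps": [{"translation":[0,-0.002,0],"rotation":[0,0,0]},{"translation":[0,-0.003,0],"rotation":[0,0,0]},{"translation":[-0.001,-0.005,0],"rotation":[0,0,0]},{"translation":[-0.001,-0.006,0],"rotation":[0,0,0]},{"translation":[-0.001,-0.008,0],"rotation":[0,0,0]},{"translation":[-0.002,-0.009,0],"rotation":[0,0,0]},{"translation":[-0.002,-0.011,0],"rotation":[0,0,0]},{"translation":[-0.002,-0.012,0],"rotation":[0,0,0]},{"translation":[-0.003,-0.014,0],"rotation":[0,0,0]},{"translation":[-0.003,-0.014,0],"rotation":[0,0,0]}]}}

```text
t: 10.98
eef_pos: [0.5492, 0.1218, 0.1166]
ee_rot: [3.141, 0.0, 2.943]
force: [4.7, 2.8, -5.9]
width: 0.0174
gripper_force: 40.0
```

>>> {"op": "apply_moves", "data": {"steps": [{"translation":[0,-0.002,0],"rotation":[0,0,0]},{"translation":[0,-0.003,0],"rotation":[0,0,0]},{"translation":[0,-0.005,0],"rotation":[0,0,0]},{"translation":[0,-0.006,0],"rotation":[0,0,0]},{"translation":[0,-0.008,0],"rotation":[0,0,0]},{"translation":[-0.001,-0.009,0],"rotation":[0,0,0]},{"translation":[-0.001,-0.011,0],"rotation":[0,0,0]},{"translation":[-0.001,-0.012,0],"rotation":[0,0,0]},{"translation":[-0.001,-0.014,0],"rotation":[0,0,0]},{"translation":[-0.001,-0.014,0],"rotation":[0,0,0]}]}}

```text
t: 11.82
eef_pos: [0.5485, 0.1182, 0.1166]
ee_rot: [-3.141, -0.0, 2.942]
force: [2.0, 2.7, -4.8]
width: 0.0173
gripper_force: 40.0
```

>>> {"op": "apply_moves", "data": {"steps": [{"translation":[0,-0.002,0],"rotation":[0,0,0]},{"translation":[0,-0.003,0],"rotation":[0,0,0]},{"translation":[0,-0.005,0],"rotation":[0,0,0]},{"translation":[-0.001,-0.006,0],"rotation":[0,0,0]},{"translation":[-0.001,-0.008,0],"rotation":[0,0,0]},{"translation":[-0.001,-0.009,0],"rotation":[0,0,0]},{"translation":[-0.002,-0.011,0],"rotation":[0,0,0]},{"translation":[-0.002,-0.012,0],"rotation":[0,0,0]},{"translation":[-0.002,-0.014,0],"rotation":[0,0,0]},{"translation":[-0.002,-0.014,0],"rotation":[0,0,0]}]}}

```text
t: 12.65
eef_pos: [0.5479, 0.1147, 0.1165]
ee_rot: [-3.141, -0.001, 2.942]
force: [-3.6, 4.4, -1.0]
width: 0.0176
gripper_force: 40.0
```

>>> {"op": "apply_moves", "data": {"steps": [{"translation":[0,-0.002,0],"rotation":[0,0,0]},{"translation":[-0.001,-0.003,0],"rotation":[0,0,0]},{"translation":[-0.001,-0.005,0],"rotation":[0,0,0]},{"translation":[-0.002,-0.006,0],"rotation":[0,0,0]},{"translation":[-0.002,-0.008,0],"rotation":[0,0,0]},{"translation":[-0.003,-0.009,0],"rotation":[0,0,0]},{"translation":[-0.003,-0.011,0],"rotation":[0,0,0]},{"translation":[-0.003,-0.012,0],"rotation":[0,0,0]},{"translation":[-0.004,-0.014,0],"rotation":[0,0,0]},{"translation":[-0.004,-0.014,0],"rotation":[0,0,0]}]}}

```text
t: 13.48
eef_pos: [0.5473, 0.1116, 0.1165]
ee_rot: [3.141, 0.0, 2.943]
force: [-2.8, 5.4, -1.9]
width: 0.0169
gripper_force: 40.0
```

>>> {"op": "apply_moves", "data": {"steps": [{"translation":[0,-0.001,0],"rotation":[0,0,0]},{"translation":[-0.001,-0.002,0],"rotation":[0,0,0]},{"translation":[-0.001,-0.003,0],"rotation":[0,0,0]},{"translation":[-0.001,-0.004,0],"rotation":[0,0,0]},{"translation":[-0.002,-0.005,0],"rotation":[0,0,0]},{"translation":[-0.002,-0.006,0],"rotation":[0,0,0]},{"translation":[-0.002,-0.007,0],"rotation":[0,0,0]},{"translation":[-0.003,-0.008,0],"rotation":[0,0,0]},{"translation":[-0.003,-0.008,0],"rotation":[0,0,0]},{"translation":[-0.003,-0.008,0],"rotation":[0,0,0]}]}}

```text
t: 14.32
eef_pos: [0.547, 0.1105, 0.1166]
ee_rot: [3.14, 0.001, 2.943]
force: [-2.0, 8.4, -4.6]
width: 0.0172
gripper_force: 40.0
```

>>> {"op": "apply_moves", "data": {"steps": [{"translation":[0,-0.001,0],"rotation":[0,0,0]},{"translation":[-0.001,-0.002,0],"rotation":[0,0,0]},{"translation":[-0.001,-0.003,0],"rotation":[0,0,0]},{"translation":[-0.001,-0.004,0],"rotation":[0,0,0]},{"translation":[-0.002,-0.005,0],"rotation":[0,0,0]},{"translation":[-0.002,-0.006,0],"rotation":[0,0,0]},{"translation":[-0.002,-0.007,0],"rotation":[0,0,0]},{"translation":[-0.002,-0.008,0],"rotation":[0,0,0]},{"translation":[-0.002,-0.008,0],"rotation":[0,0,0]},{"translation":[-0.002,-0.008,0],"rotation":[0,0,0]}]}}

```text
t: 15.15
eef_pos: [0.5469, 0.1094, 0.1166]
ee_rot: [3.138, 0.001, 2.943]
force: [-1.2, 13.1, -4.1]
width: 0.0172
gripper_force: 40.0
```

>>> {"op": "apply_moves", "data": {"steps": [{"translation":[0,-0.001,0],"rotation":[0,0,0]},{"translation":[0,-0.002,0],"rotation":[0,0,0]},{"translation":[0,-0.003,0],"rotation":[0,0,0]},{"translation":[0,-0.004,0],"rotation":[0,0,0]},{"translation":[0,-0.004,0],"rotation":[0,0,0]},{"translation":[0,-0.004,0],"rotation":[0,0,0]},{"translation":[0,-0.004,0],"rotation":[0,0,0]},{"translation":[0,-0.004,0],"rotation":[0,0,0]},{"translation":[0,-0.004,0],"rotation":[0,0,0]},{"translation":[0,-0.004,0],"rotation":[0,0,0]}]}}

```text
t: 15.98
eef_pos: [0.5468, 0.1089, 0.1166]
ee_rot: [3.138, 0.001, 2.943]
force: [-2.5, 15.3, -4.6]
width: 0.0176
gripper_force: 40.0
```

>>> {"op": "apply_moves", "data": {"steps": [{"translation":[0,0,0],"rotation":[0,0,0]},{"translation":[0,0,0],"rotation":[0,0,0]},{"translation":[0,0,0],"rotation":[0,0,0]},{"translation":[0,0,0],"rotation":[0,0,0]},{"translation":[0,0,0],"rotation":[0,0,0]},{"translation":[0,0,0],"rotation":[0,0,0]},{"translation":[0,0,0],"rotation":[0,0,0]},{"translation":[0,0,0],"rotation":[0,0,0]},{"translation":[0,0,0],"rotation":[0,0,0]},{"translation":[0,0,0],"rotation":[0,0,0]}], "jaw": -1}}

```text
t: 16.82
eef_pos: [0.546, 0.1063, 0.1166]
ee_rot: [-3.142, 0.0, 2.943]
force: [-0.5, -1.3, -0.2]
width: 0.0782
gripper_force: 0.0
```

>>> {"op": "apply_moves", "data": {"steps": [{"translation":[0,0,0.06],"rotation":[0,0,0]},{"translation":[0,0,0.14],"rotation":[0,0,0]},{"translation":[0,0,0.24],"rotation":[0,0,0]},{"translation":[0,0,0.34],"rotation":[0,0,0]},{"translation":[0,0,0.42],"rotation":[0,0,0]},{"translation":[-0.02,-0.08,0.48],"rotation":[0,0,0]},{"translation":[-0.04,-0.18,0.48],"rotation":[0,0,0]},{"translation":[-0.06,-0.28,0.48],"rotation":[0,0,0]},{"translation":[-0.08,-0.38,0.48],"rotation":[0,0,0]},{"translation":[-0.09,-0.45,0.48],"rotation":[0,0,0]}]}}

```text
t: 17.65
eef_pos: [0.5227, -0.0077, 0.2368]
ee_rot: [3.141, 0.0, 2.942]
force: [0.2, 0.1, -0.3]
width: 0.0876
gripper_force: 0.0
```

>>> {"op": "apply_moves", "data": {"steps": [{"translation":[-0.02,-0.06,0],"rotation":[0,0,0]},{"translation":[-0.026,-0.12,0],"rotation":[0,0,0]},{"translation":[-0.026,-0.12,0],"rotation":[0,0,0]},{"translation":[-0.026,-0.12,0],"rotation":[0,0,0]},{"translation":[-0.026,-0.12,0],"rotation":[0,0,0]},{"translation":[-0.026,-0.12,0],"rotation":[0,0,0]},{"translation":[-0.026,-0.12,0],"rotation":[0,0,0]},{"translation":[-0.026,-0.12,0],"rotation":[0,0,0]},{"translation":[-0.026,-0.12,0],"rotation":[0,0,0]},{"translation":[-0.026,-0.12,0],"rotation":[0,0,0]}], "jaw": 1}}

```text
t: 18.48
eef_pos: [0.517, -0.0359, 0.2365]
ee_rot: [-3.142, -0.0, 2.943]
force: [0.6, 0.3, -0.4]
width: 0.0263
gripper_force: 0.0
```

```bash
python3 - <<'E'
from station import *
from h import *
s=get_state();print(s['eef_pos'],s['width'])
T=camera_model('top');f=grab_frame('top');g=grab_frame('side');cv2.imwrite('pics/top1.png',f);cv2.imwrite('pics/side1.png',g)
cv2.imwrite('pics/c3.png',cv2.resize(np.hstack([f[150:270,220:400],g[130:250,230:410]]),None,fx=2.2,fy=2.2,interpolation=cv2.INTER_CUBIC))
E
```

```text
[ 0.51700512 -0.03586404  0.2365005 ] 0.02626779337188899
```

View pics/c3.png

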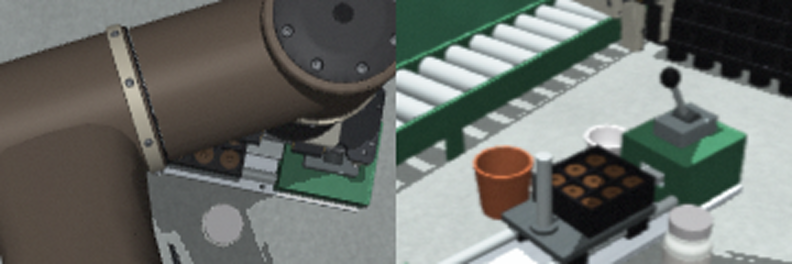

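The carriage sits close to the hood, the ball is still leaning towards the carriage at (670,77), and the side crop doesn't show the gripper. I'll check the full picture.

```bash
python3 - <<'E'
from station import *
from h import *
S=camera_model('side');print(proj(S,[.517,-.036,.2365]),proj(S,[.507,-.0856,.178]),proj(S,[.517,-.036,.172]))
E
```

```text
[342.58475413 149.66902291] [354.34320326 165.019916  ] [341.02171963 172.71685469]
```

View pics/side1.png

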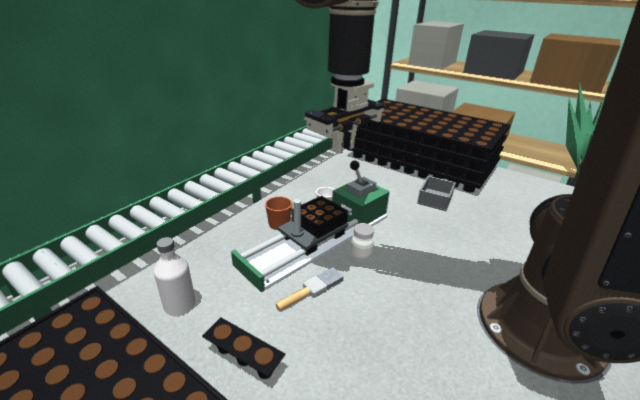

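The gripper tips are at about (342,150), just behind the ball at (354,165), as predicted. The carriage is resting by the hood. Next I descend and sweep the lever.

>>> {"op": "apply_moves", "data": {"steps": [{"translation":[0,0,-0.05],"rotation":[0,0,0]},{"translation":[0,0,-0.1],"rotation":[0,0,0]},{"translation":[0,0,-0.15],"rotation":[0,0,0]},{"translation":[0,0,-0.2],"rotation":[0,0,0]},{"translation":[0,0,-0.24],"rotation":[0,0,0]},{"translation":[0,0,-0.256],"rotation":[0,0,0]},{"translation":[0,0,-0.256],"rotation":[0,0,0]},{"translation":[0,0,-0.256],"rotation":[0,0,0]},{"translation":[0,0,-0.256],"rotation":[0,0,0]},{"translation":[0,0,-0.256],"rotation":[0,0,0]}]}}

```text
t: 19.42
eef_pos: [0.5174, -0.0361, 0.1733]
ee_rot: [3.141, 0.001, 2.943]
force: [-0.0, 0.7, 0.4]
width: 0.0003
gripper_force: 0.0
```

>>> {"op": "apply_moves", "data": {"steps": [{"translation":[-0.004,-0.02,0],"rotation":[0,0,0]},{"translation":[-0.008,-0.04,0],"rotation":[0,0,0]},{"translation":[-0.012,-0.06,0],"rotation":[0,0,0]},{"translation":[-0.016,-0.08,0],"rotation":[0,0,0]},{"translation":[-0.02,-0.1,0],"rotation":[0,0,0]},{"translation":[-0.024,-0.12,0],"rotation":[0,0,0]},{"translation":[-0.028,-0.14,0],"rotation":[0,0,0]},{"translation":[-0.032,-0.16,0],"rotation":[0,0,0]},{"translation":[-0.036,-0.18,0],"rotation":[0,0,0]},{"translation":[-0.04,-0.2,0],"rotation":[0,0,0]}]}}

```text
t: 20.25
eef_pos: [0.5068, -0.0867, 0.1725]
ee_rot: [-3.141, -0.0, 2.942]
force: [-0.1, 1.2, 1.2]
width: 0.0003
gripper_force: 0.7
```

>>> {"op": "apply_moves", "data": {"steps": [{"translation":[-0.002,-0.01,0],"rotation":[0,0,0]},{"translation":[-0.004,-0.02,0],"rotation":[0,0,0]},{"translation":[-0.006,-0.03,0],"rotation":[0,0,0]},{"translation":[-0.008,-0.04,0],"rotation":[0,0,0]},{"translation":[-0.01,-0.05,0],"rotation":[0,0,0]},{"translation":[-0.012,-0.06,0],"rotation":[0,0,0]},{"translation":[-0.014,-0.07,0],"rotation":[0,0,0]},{"translation":[-0.016,-0.08,0],"rotation":[0,0,0]},{"translation":[-0.018,-0.09,0],"rotation":[0,0,0]},{"translation":[-0.02,-0.1,0],"rotation":[0,0,0]}]}}

```text
t: 21.08
eef_pos: [0.5018, -0.1114, 0.1725]
ee_rot: [3.142, -0.0, 2.942]
force: [-0.3, 1.1, -0.9]
width: 0.0002
gripper_force: 0.4
```

>>> {"op": "apply_moves", "data": {"steps": [{"translation":[-0.001,-0.005,0],"rotation":[0,0,0]},{"translation":[-0.002,-0.01,0],"rotation":[0,0,0]},{"translation":[-0.003,-0.015,0],"rotation":[0,0,0]},{"translation":[-0.004,-0.02,0],"rotation":[0,0,0]},{"translation":[-0.005,-0.025,0],"rotation":[0,0,0]},{"translation":[-0.006,-0.03,0],"rotation":[0,0,0]},{"translation":[-0.007,-0.035,0],"rotation":[0,0,0]},{"translation":[-0.008,-0.04,0],"rotation":[0,0,0]},{"translation":[-0.009,-0.045,0],"rotation":[0,0,0]},{"translation":[-0.01,-0.05,0],"rotation":[0,0,0]}]}}

```text
t: 21.92
eef_pos: [0.4994, -0.1238, 0.1725]
ee_rot: [3.142, -0.0, 2.943]
force: [-0.9, 1.2, -0.9]
width: 0.0004
gripper_force: 0.4
```

>>> {"op": "apply_moves", "data": {"steps": [{"translation":[0,-0.002,0],"rotation":[0,0,0]},{"translation":[-0.001,-0.004,0],"rotation":[0,0,0]},{"translation":[-0.001,-0.006,0],"rotation":[0,0,0]},{"translation":[-0.002,-0.008,0],"rotation":[0,0,0]},{"translation":[-0.002,-0.01,0],"rotation":[0,0,0]},{"translation":[-0.002,-0.012,0],"rotation":[0,0,0]},{"translation":[-0.002,-0.012,0],"rotation":[0,0,0]},{"translation":[-0.002,-0.012,0],"rotation":[0,0,0]},{"translation":[-0.002,-0.012,0],"rotation":[0,0,0]},{"translation":[-0.002,-0.012,0],"rotation":[0,0,0]}]}}

```text
t: 22.75
eef_pos: [0.499, -0.1267, 0.1726]
ee_rot: [-3.142, 0.0, 2.943]
force: [-0.5, 0.7, 0.4]
width: 0.0004
gripper_force: 0.2
```

>>> {"op": "apply_moves", "data": {"steps": [{"translation":[0,-0.003,0],"rotation":[0,0,0]},{"translation":[-0.001,-0.005,0],"rotation":[0,0,0]},{"translation":[-0.002,-0.008,0],"rotation":[0,0,0]},{"translation":[-0.002,-0.01,0],"rotation":[0,0,0]},{"translation":[-0.003,-0.012,0],"rotation":[0,0,0]},{"translation":[-0.003,-0.014,0],"rotation":[0,0,0]},{"translation":[-0.003,-0.016,0],"rotation":[0,0,0]},{"translation":[-0.003,-0.016,0],"rotation":[0,0,0]},{"translation":[-0.003,-0.016,0],"rotation":[0,0,0]},{"translation":[-0.003,-0.016,0],"rotation":[0,0,0]}]}}

```text
t: 23.58
eef_pos: [0.4982, -0.1307, 0.1726]
ee_rot: [-3.141, -0.0, 2.943]
force: [0.7, 0.3, -0.5]
width: 0.0006
gripper_force: 0.2
```

>>> {"op": "apply_moves", "data": {"steps": [{"translation":[0,-0.003,0],"rotation":[0,0,0]},{"translation":[-0.001,-0.005,0],"rotation":[0,0,0]},{"translation":[-0.002,-0.008,0],"rotation":[0,0,0]},{"translation":[-0.002,-0.01,0],"rotation":[0,0,0]},{"translation":[-0.003,-0.012,0],"rotation":[0,0,0]},{"translation":[-0.003,-0.014,0],"rotation":[0,0,0]},{"translation":[-0.003,-0.016,0],"rotation":[0,0,0]},{"translation":[-0.003,-0.016,0],"rotation":[0,0,0]},{"translation":[-0.003,-0.016,0],"rotation":[0,0,0]},{"translation":[-0.003,-0.016,0],"rotation":[0,0,0]}]}}

```text
t: 24.42
eef_pos: [0.4982, -0.1322, 0.1725]
ee_rot: [3.138, 0.001, 2.943]
force: [-0.1, 15.1, 0.9]
width: 0.0002
gripper_force: 7.5
```

```bash
python3 - <<'E'
from station import *
from h import *
g=grab_frame('side');S=camera_model('side')
e=np.array([.492,-.160,.180]);print(proj(S,e),proj(S,[.507,-.0856,.178]))
cv2.imwrite('pics/c4.png',cv2.resize(g[100:240,280:440],None,fx=4,fy=4,interpolation=cv2.INTER_CUBIC))
E
```

```text
[372.72975465 156.55366273] [354.34320326 165.019916  ]
```

View pics/c4.png

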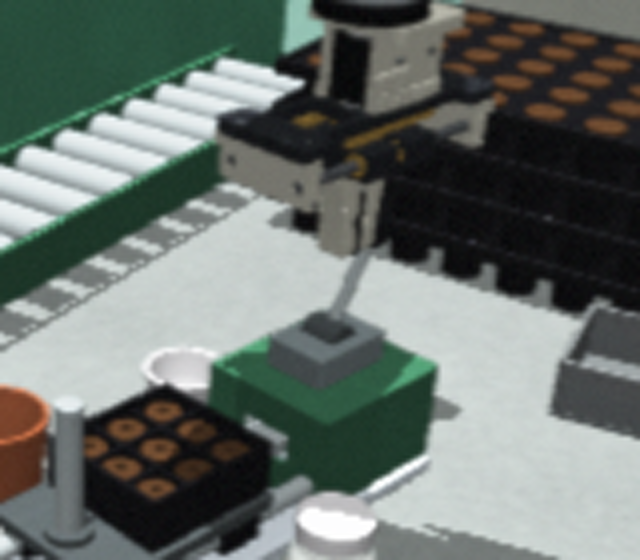

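The lever is now leaning away with its rod up to (370,250), and the force rose to 15 N, so it is on its stop. I back off and rise.

>>> {"op": "apply_moves", "data": {"steps": [{"translation":[0.004,0.02,0],"rotation":[0,0,0]},{"translation":[0.01,0.05,0],"rotation":[0,0,0]},{"translation":[0.02,0.09,0],"rotation":[0,0,0]},{"translation":[0.02,0.1,0.05],"rotation":[0,0,0]},{"translation":[0.02,0.1,0.15],"rotation":[0,0,0]},{"translation":[0.02,0.1,0.25],"rotation":[0,0,0]},{"translation":[0.02,0.1,0.35],"rotation":[0,0,0]},{"translation":[0.02,0.1,0.45],"rotation":[0,0,0]},{"translation":[0.02,0.1,0.5],"rotation":[0,0,0]},{"translation":[0.02,0.1,0.5],"rotation":[0,0,0]}]}}

```text
t: 25.3
eef_pos: [0.5041, -0.1096, 0.3011]
ee_rot: [3.141, 0.006, 2.943]
force: [0.0, -0.4, -0.7]
width: 0.0007
gripper_force: 0.0
```

```bash
python3 - <<'E'
from station import *
from h import *
g=grab_frame('side');S=camera_model('side');print(get_state()['eef_pos'])
cv2.imwrite('pics/c5.png',cv2.resize(g[120:280,230:430],None,fx=3.7,fy=3.7,interpolation=cv2.INTER_CUBIC))
print('post top if against stop',proj(S,[.5464,.1098,.148])-[230,120],'ball',proj(S,[.492,-.160,.18])-[230,120])
E
```

```text
[ 0.50323125 -0.10934945  0.29904618]
post top if against stop [67.08739316 80.39127528] ball [142.72975465  36.55366273]
```

View pics/c5.png

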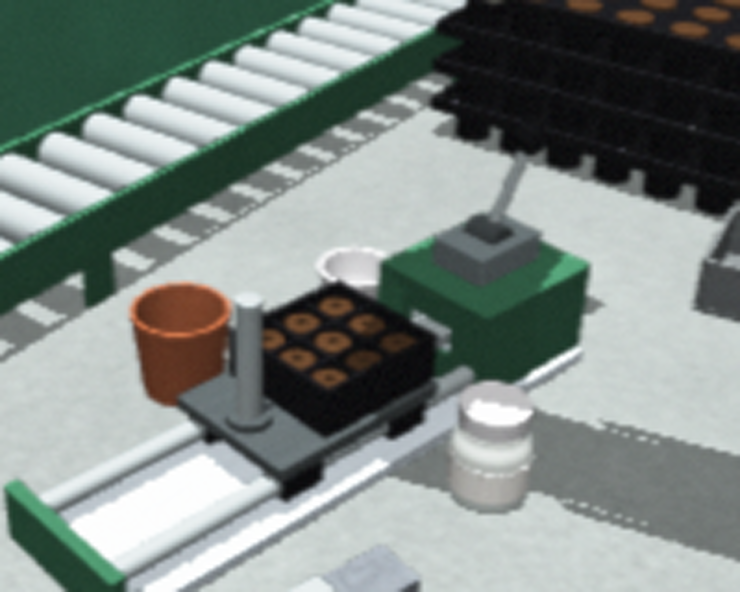

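The post top is at (249,300), which matches the predicted place against the stop. The rod points to the expected ball position at about (528,135), and the pot, jar, bowl and the visible parts of the brush and bin are where they were. Handing in.

```bash
python3 -c "
from station import *
print(job_done())"
```

```text
the job is handed in; nothing more can be done
None
```

I handed the job in at about 25 s: the carriage broke free, was pressed to about 12 N on the stop (peak wrist reading about 15 N) and let go resting there, and the lever was then swung over to its stop; no verdict came back.

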